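# Load a cylinder cell into the spring bay of a cell tester

## Robot

A 6-joint arm with a two-finger parallel gripper is mounted at the origin on a cart in front of the work surface, level with it; the furniture and walls round the work are solid. World frame = base frame: x ahead of the robot, y to its left, z up, the work surface at z = 0. Lengths are in m, angles in rad, forces in N, time in s.
With the tool pointing down it reaches from about 0.375 to 0.925 m from the base axis. Payload 5.7 kg.
Tool frame: the origin (TCP) lies on the centre line of the jaws, within the pads' length; the fingertips stand 8 mm ahead of it and the grasp point (between the pads) lies 11 mm behind it (manip.tips_ahead is the distance from the TCP to the fingertips, in m); z points along the fingers, y is the line along which they close (so a half turn about z gives the same grasp; the last joint's range is limited). The gripper opens to 88 mm and grips with 3 to 60 N. Pads are 20 mm wide; open, the fingers measure 115 mm over their backs; the gripper's body (75 mm by 178 mm) begins 61 mm behind the grasp point.
Start: joints at [1.118, 0.359, 1.51, -0, 1.272, -0.115], TCP at [0.199, 0.566, 0.231] pointing down, gripper open.
Joint ranges: [-2.97, 2.97], [-1.01, 2.36], [0.21, 2.38], [-0.96, 4.11], [0.2, 2.71], [-2.98, 2.98]. Speed limits (rad/s): [2.39, 2.39, 3.14, 3.14, 3.14, 3.14].

## Interface

Orientations are given as a unit quaternion [w, x, y, z].
In Python, from bench import sensors, eyes, manip gives the robot as it stands.
- The arm moves only by the tool move_arm, never from a script. Its arguments are lists of equal length, an entry for each row: "travel": the shift along the tool's x, y, z in m, a list of three; "twist": the turn, a rotation vector about the tool's x, y, z in degrees, a list of three; "fingers": the closure in counts, from 0 (fully open) to 255 (shut). In form: {"travel": [[x, y, z], ...], "twist": [[ax, ay, az], ...], "fingers": [fingers, ...]}. A call has 1 to 5 rows; each row shifts and turns the commanded pose from where the row before left it, along the tool's axes as they then stand; what a row does not reach is not made up. A row lasts 1/12 s, in which the tool goes at most 41.7 mm and 7.16 degrees, less where a joint would pass 70% of its speed; a pose out of reach is approached as far as the arm can. A call is refused whole if a number of a shift passes 0.0417 or a number of a turn 7.16, either way. A call with a gripper value outside its range is refused whole. The fingers move at their own pace and stop on an object; "newtons" is the grip in N (left out, the last holds). Time passes only in rows, so rows that do not move let the fingers close. It gives the time, the measured TCP pose, the force, the opening and the grip force at its end, in the units of the state.
- sensors.get_obs(): the state, without advancing time (a new reading comes with each control period).
- eyes.camera(name): name is "scene" or "top" or "wrist"; returns (picture, depth): 400x640x3 uint8, red, green, blue; 400x640 float32, m along the optical axis (not along the pixel's ray), 0 where there is no reading.
- eyes.get_calibration(name): a dict with "fx", "fy", "cx", "cy" (pixels), "position" and "rotation" of the camera in the world. Camera axes: x right, y up, looking along -z (the intrinsics and any distortion apply to the point x, -y, -z); pixel columns grow to the right and rows downward; lengths in m; the calibration is good to about 2 mm. A picture is of the moment at which its call begins: read the wrist's pose just before it. get_calibration takes no time and is no camera call; for the wrist camera it gives the pose at the moment of the call.
- manip.job_done(): hands the job in; it is judged then, once.
The state is a dict: "time": time; "qpos": joint angles; "qd": joint speeds; "joint_torque": joint torques, N m; "ee_pos": TCP position; "tcp_rot": TCP orientation; "force": force on the tool from outside, world axes, zero at the start; "wrist_torque": the same for the moment, N m; "finger_gap": finger opening in m; "grasp_force": force on a finger pad.
Only numpy, scipy, OpenCV 4.12 (cv2) and the standard library are available. Lean on these libraries where they do the work, as an engineer would, in place of code of your own. Each camera call takes 0.05 s, during which the arm holds its last target. There are 200 camera calls.

## Task

Take the blue cylinder cell out of its black rest and load it into the white cell tester: set its flat end against the sprung brass contact with the nub end raised, press the spring back, then tip the nub end down in front of the fixed contact so that the cell lies fully home between the two contacts. Press gently, no harder than about 15 N; the spring bottoms out hard. Let go of the cell and leave the things standing around where they are.

Things in the scene. Friction and masses are not known exactly. Their poses are not given: they have to be found in the camera images.
- cell: Cylinder cell, loose: blue sleeve with a yellow band at the nub end, 26 mm diameter, sleeve 65 mm long, plus a steel nub of 10 mm diameter standing 3 mm out of one end (68 mm over all), about 90 g. Origin on the cell's axis at the middle of the sleeve; its x axis runs along the cell towards the nub; its turn about that axis is arbitrary.
- cell_nub (a point): Tip of the nub, on the cell's axis, 35.5 mm from the cell's origin.
- cell_flat (a point): Centre of the flat end, on the cell's axis, 32.5 mm from the cell's origin.
- cell_rest: Black rest, fixed: plate 80 x 50 x 5 mm with two V saddles 10 mm long, centred 27 mm either side of the middle; 44 mm between them is open for fingers. Origin under its centre on the bench, x along the saddles. The cell lies in it with its axis 26 mm above the bench and its nub towards the rest's +x.
- tester: White cell tester, fixed, 170 mm long (x = -95 to +75 mm), 80 wide, top at 16 mm. Origin on the bench under the nominal middle of the bay; x runs along the bay from the sprung to the fixed contact. On it is a grey contact sled (plate 54 mm wide, top at 21 mm) with both contacts and saddles, CLAMPED ANYWHERE FROM -12 TO +12 mm ALONG x: this shift is not measured, it must be felt or seen; sideways it is exact.
- bay (a point): Nominal centre of the seated cell (sled shift 0): 43 mm above the bench, on the bay's middle line; add the sled shift along the tester's x. Two V saddles, 10 mm long, centred 27 mm to the sprung and 26 mm to the fixed side, tops 38 mm above the bench, carry the cell; about 43 mm between them is open for fingers. The cell enters from above.
- sprung_side (a point): Nominal centre of the free brass sprung contact's face, 29.5 mm from point bay; add the sled shift. Brass plate 18 mm wide, 35 to 63 mm above the bench. It yields towards the tester's -x: about 1.2 N at first, 0.9 N more per mm, and stops dead after 8 mm (about 8.5 N). A seated cell presses it in 3 mm; tipping the cell in needs about 5 to 6 mm. Its housing, 63 mm high, starts 21 mm behind.
- fixed_side (a point): Nominal face of the fixed brass contact, 35.5 mm from point bay; add the sled shift. It stands on a grey wall with a red mark, top 46 mm above the bench. Free gap between both contacts always 65 mm, the cell is 68 mm over all.
- stain_jar: Square dark blue jar with white lid, 50 x 51 x 104 mm, a bystander, loose; origin under its centre.
- tally_counter: Round grey hand counter, 50 x 61 x 17 mm, a bystander, loose; origin under its centre.
- bench_timer: White bench timer, 47 x 75 x 84 mm, a bystander, loose; origin under its centre.
Things that resemble listed ones, but are neither listed nor needed, are in the scene too. Of the things that look like the cell, the largest one is meant.

How it is judged:
On the way:
1. the flat end is in the bay and presses on the sprung contact while the nub end is still raised (contact force between cell and tester above 3.5 N and angle between cell's own x axis and vertical below 1.46 rad and z of cell_flat in the frame of tester below 0.058 m and x of cell_flat in the frame of tester below -0.004 m), for 0.1 s.
At the end, for the whole second after the job is handed in: The cell lies at rest in the tester's bay, released, nub towards the fixed contact: its axis 40 to 45 mm above the bench, within 2.5 mm of the bay's middle line, level within 0.05 rad and in line with the bay within 0.06 rad, nub tip between 21 and 50 mm along the tester's x (z of cell in the frame of tester between 0.04 and 0.045 m and y of cell in the frame of tester between -0.0025 and 0.0025 m and x of cell_nub in the frame of tester between 0.021 and 0.05 m and angle between cell's own x axis and vertical between 1.52 and 1.62 rad and angle between the x axis of cell and the x axis of tester, either way round below 0.06 rad and linear speed of cell below 0.01 m/s); the robot touches nothing.
It fails at once if the cell is pressed on the tester with more than 20 N (contact force between cell and tester above 20 N).
It fails at once if the hand or arm presses on the tester with more than 15 N (contact force between any of the fingers, the arm and tester above 15 N).
It fails at once if the cell falls onto the bench (height (world z) of cell below 0.019 m).
It fails at once if a bystander is moved more than 15 mm (distance of any of stain_jar, tally_counter, bench_timer from where it was at the start of the episode above 0.015 m).
It also fails if it takes over 50 s, if anything falls off the work surface, if the arm or the gripper's body presses on something with over 40 N, if the wrist force passes 120 N, or if a joint passes its speed limit or range.

## Working session

There is one attempt and no reset: what is moved stays moved. The work goes in short steps, Python scripts to look and compute and a tool call to move; the robot and the scene stay as the last step left them, time stands still between calls to the robot, and variables do not carry over. Pictures are saved under pics/ and viewed, at most 10 in all, crops included, and the job is handed in when it is done.

Besides the shell and the picture viewer there is one more tool, called after "Emit:" as name(argument=value, ...) on one line, values as JSON. move_arm: Moves the arm, as the interface text tells. Its arguments: {"type":"object","properties":{"travel":{"type":"array","items":{"type":"array","items":{"type":"number"}}},"twist":{"type":"array","items":{"type":"array","items":{"type":"number"}}},"fingers":{"type":"array","items":{"type":"number"}},"newtons":{"type":"number"}},"required":["travel","twist","fingers"]}

```bash
mkdir -p pics && ls && cat > h.py <<'E'
import numpy as np, cv2
from bench import sensors, eyes, manip
def snap(n, f):
    K=eyes.get_calibration(n); p,d=eyes.camera(n)
    cv2.imwrite(f'pics/{f}.png',p[:,:,::-1]); np.savez(f'pics/{f}.npz',p=p,d=d,**{k:np.array(v) for k,v in K.items() if isinstance(v,(int,float,list,tuple,np.ndarray))})
    return p,d,K
def rot(K):
    R=np.array(K['rotation'],float)
    if R.size==4:
        from scipy.spatial.transform import Rotation as Q
        R=Q.from_quat([R[1],R[2],R[3],R[0]]).as_matrix()
    return R.reshape(3,3)
def ray(K,u,v):
    return rot(K)@np.array([(u-K['cx'])/K['fx'],-(v-K['cy'])/K['fy'],-1.])
def at(K,u,v,d): return np.array(K['position'])+ray(K,u,v)*d
def atz(K,u,v,z):
    r=ray(K,u,v); P=np.array(K['position']); return P+r*(z-P[2])/r[2]
def proj(K,X):
    c=rot(K).T@(np.array(X)-np.array(K['position'])); return np.array([K['cx']-K['fx']*c[0]/c[2],K['cy']+K['fy']*c[1]/c[2]])
E
python3 - <<'E'
from h import *
for n in ('top','scene'):
    p,d,K=snap(n,n+'0'); print(n,K)
o=sensors.get_obs(); print({k:np.round(v,4) for k,v in o.items()},manip.tips_ahead)
E
```

```text
pics
top {'fx': 417.7263494583058, 'fy': 417.7263494583058, 'cx': 322.0441341443995, 'cy': 198.75710493670016, 'position': array([0.3407938 , 0.03907483, 1.25966369]), 'rotation': array([ 0.7091754 ,  0.05124522, -0.05174144, -0.70126101])}
scene {'fx': 366.17575955155644, 'fy': 366.17575955155644, 'cx': 311.57147553970407, 'cy': 200.87542544694415, 'position': array([-0.06924393, -0.65333052,  0.50863731]), 'rotation': array([ 0.80053753,  0.50294181, -0.17342834, -0.27588369])}
{'time': np.float64(0.1), 'qpos': array([ 1.1179,  0.3594,  1.5113, -0.    ,  1.2725, -0.1151]), 'qd': array([ 0.0003, -0.0029, -0.0016, -0.0006,  0.0003,  0.0003]), 'joint_torque': array([ 1.00000e-04, -5.16361e+01, -2.71404e+01,  6.78000e-02,
        2.75000e-02, -0.00000e+00]), 'ee_pos': array([0.1986, 0.5656, 0.2299]), 'tcp_rot': array([-2.000e-04,  1.681e-01,  9.858e-01, -8.000e-04]), 'force': array([ 0.3513, -0.036 , -0.0007]), 'wrist_torque': array([ 0.0049, -0.0021, -0.0029]), 'grasp_force': np.float64(0.0), 'finger_gap': np.float64(0.0878)} 0.008
```

View pics/top0.png

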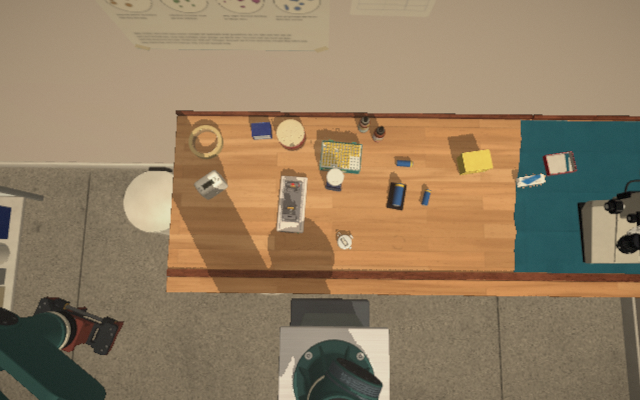

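View pics/scene0.png

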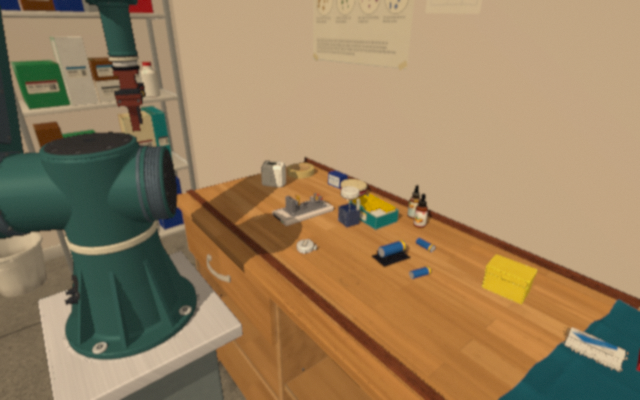

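Lookalikes in the top image are the blue cell in the black rest (397,195), a small blue cell (403,162) and a small blue cell (426,198). I choose the one in the rest because it is the largest. The tester is at (291,204), the jar at (335,178), the counter at (344,241) and the timer at (211,184). Next is a close crop to check.

```bash
python3 - <<'E'
from h import *
p=cv2.imread('pics/top0.png')
a=cv2.resize(p[150:260,265:355],None,fx=5,fy=5,interpolation=cv2.INTER_CUBIC)[:550]
b=cv2.resize(p[150:220,380:440],None,fx=5,fy=5,interpolation=cv2.INTER_CUBIC)
c=np.zeros((550,760,3),np.uint8); c[:,:450]=a; c[:350,455:755]=b
cv2.imwrite('pics/crop1.png',c)
K=eyes.get_calibration('top')
for n,u,v,z in [('cell',397,195,.03),('tester',291,204,.02),('jar',335,178,.1),('counter',344,241,.017)]: print(n,atz(K,u,v,z))
E
```

```text
cell [ 0.53517693 -0.18401195  0.03      ]
tester [0.50588215 0.13197082 0.02      ]
jar [0.57076584 0.00324942 0.1       ]
counter [ 0.39747749 -0.0272366   0.017     ]
```

View pics/crop1.png

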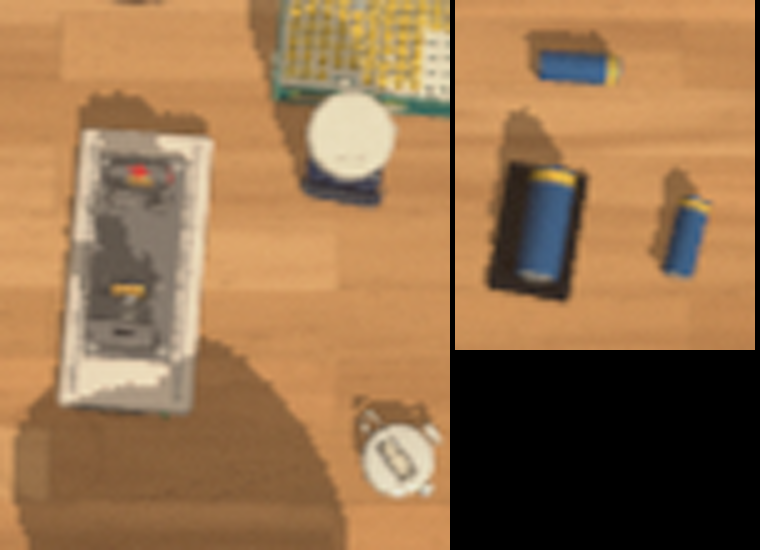

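The crop confirms it. The cell in the rest is the largest, with its yellow nub end up in the image (world +x). The tester's red mark (fixed contact) is at the top and the brass sprung plate at about (290,208).

```bash
python3 - <<'E'
from h import *
from scipy.spatial.transform import Rotation as Q
K=eyes.get_calibration('top')
f=lambda x,y:(265+x/5,150+y/5)
g=lambda x,y:(380+(x-455)/5,150+y/5)
T=[atz(K,*f(*c),.016)[:2] for c in [(82,130),(213,138),(190,412),(58,403)]]
print(np.round(T,4))
ax=((T[0]+T[1])-(T[2]+T[3]))/2; L=np.linalg.norm(ax); a=np.degrees(np.arctan2(ax[1],ax[0])); ax/=L
c=np.mean(T,0)+ax*.010; print('tester',c,'L',L,'ang',a,'w',np.linalg.norm(T[0]-T[1]))
n,fl=atz(K,*g(555,170),.039)[:2],atz(K,*g(538,272),.039)[:2]
v=n-fl; print('cell',(n+fl)/2,np.linalg.norm(v),np.degrees(np.arctan2(v[1],v[0])))
for nme,u in (('brass',atz(K,*f(128,288),.063)),('red',atz(K,*f(138,172),.046))): print(nme,u, (u[:2]-c)@ax)
o=sensors.get_obs(); W=eyes.get_calibration('wrist'); q=o['tcp_rot']; R=Q.from_quat([q[1],q[2],q[3],q[0]]).as_matrix()
print('cam in tool',R.T@(W['position']-o['ee_pos']),'\n',R.T@rot(W),W['fx'])
print(R)
tgt=np.array([.53,-.185,.2]); print('to go tool axes',R.T@(tgt-o['ee_pos']))
E
```

```text
[[0.5917 0.1633]
 [0.5877 0.0837]
 [0.4216 0.0947]
 [0.4261 0.1734]]
tester [0.51677616 0.12813205] L 0.16619756413319844 ang -3.6397016003128484 w 0.0796357492512626
cell [ 0.53630439 -0.18628237] 0.062220200643473486 -10.187416348123065
brass [0.48966255 0.12967319 0.063     ] -0.027156751733177966
red [0.56081685 0.12657974 0.046     ] 0.04405041189400347
cam in tool [ 0.07332616 -0.00034837 -0.15263055] 
 [[ 5.50364320e-04  9.63767638e-01  2.66742643e-01]
 [ 9.99999435e-01 -2.87773180e-04 -1.02352413e-03]
 [-9.09678053e-04  2.66743056e-01 -9.63767251e-01]] 331.7039893980414
[[-9.43492105e-01  3.31394281e-01 -6.91648728e-04]
 [ 3.31394960e-01  9.43490990e-01 -1.46037261e-03]
 [ 1.68605211e-04 -1.60705893e-03 -9.99998694e-01]]
to go tool axes [-0.56140388 -0.59827156  0.03078135]
```

Emit:
move_arm(travel=[[0, 0, 0], [0, 0, 0], [-0.0266, -0.0269, 0.002], [-0.0266, -0.0269, 0.002], [-0.0266, -0.0269, 0.002]], twist=[[0, 0, -4.6], [0, 0, -4.6], [0, 0, 0], [0, 0, 0], [0, 0, 0]], fingers=[0, 0, 0, 0, 0], newtons=25)

```text
time: 0.52
ee_pos: [0.2632, 0.4715, 0.2241]
tcp_rot: [-0.0, 0.088, 0.996, -0.0]
force: [-0.1, 0.1, -0.0]
finger_gap: 0.0878
grasp_force: 0.0
```

Emit:
move_arm(travel=[[-0.0266, -0.0269, 0.002], [-0.0266, -0.0269, 0.002], [-0.0266, -0.0269, 0.002], [-0.0266, -0.0269, 0.002], [-0.0266, -0.0269, 0.002]], twist=[[0, 0, 0], [0, 0, 0], [0, 0, 0], [0, 0, 0], [0, 0, 0]], fingers=[0, 0, 0, 0, 0])

```text
time: 0.93
ee_pos: [0.3707, 0.315, 0.2144]
tcp_rot: [-0.0, 0.088, 0.996, -0.0]
force: [-0.5, -0.0, 0.0]
finger_gap: 0.0877
grasp_force: 0.0
```

Emit:
move_arm(travel=[[-0.0266, -0.0269, 0.002], [-0.0266, -0.0269, 0.002], [-0.0266, -0.0269, 0.002], [-0.0266, -0.0269, 0.002], [-0.0266, -0.0269, 0.002]], twist=[[0, 0, 0], [0, 0, 0], [0, 0, 0], [0, 0, 0], [0, 0, 0]], fingers=[0, 0, 0, 0, 0])

```text
time: 1.35
ee_pos: [0.478, 0.1591, 0.2044]
tcp_rot: [-0.0, 0.089, 0.996, -0.0]
force: [0.7, 0.9, 0.7]
finger_gap: 0.088
grasp_force: 0.0
```

Emit:
move_arm(travel=[[-0.0266, -0.0269, 0.002], [0, 0, 0], [0, 0, 0]], twist=[[0, 0, 0], [0, 0, 0], [0, 0, 0]], fingers=[0, 0, 0])

```text
time: 1.6
ee_pos: [0.4997, 0.128, 0.2022]
tcp_rot: [-0.0, 0.09, 0.996, -0.0]
force: [0.8, 1.2, -0.6]
finger_gap: 0.0878
grasp_force: 0.0
```

```bash
python3 - <<'E'
from h import *
p,d,K=snap('wrist','w1'); o=sensors.get_obs(); print(o['time'],o['ee_pos'],o['tcp_rot'],K['position'])
E
```

```text
1.65 [0.49868113 0.12924311 0.20217425] [-7.59867805e-04  8.95292705e-02  9.95983902e-01  1.46616366e-05] [0.42761096 0.14097002 0.35488095]
```

View pics/w1.png

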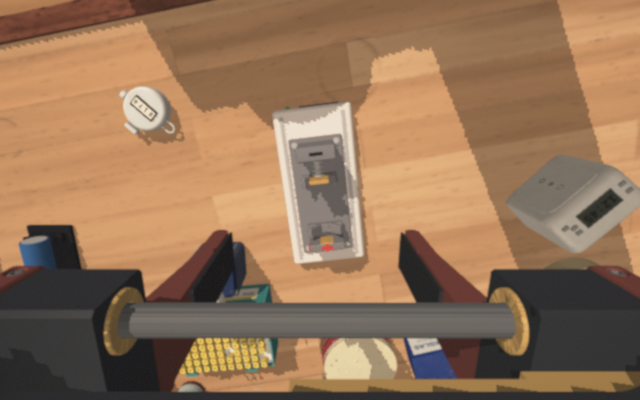

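The wrist view shows the tester at (275–365, 100–265), the housing at (315,150), the brass plate at (318,181), and the fixed wall with its red mark at (327,243). The counter (147,108) and timer (575,200) are well off to the side.

```bash
python3 - <<'E'
from h import *
z=np.load('pics/w1.npz'); K={k:z[k] for k in z.files if k not in 'pd'}; p,d=z['p'],z['d']
v,u=np.mgrid[0:400,0:640]
C=np.stack([(u-K['cx'])/K['fx']*d,-(v-K['cy'])/K['fy']*d,-d],-1)@rot(K).T+K['position']
C[d==0]=np.nan
reg=np.zeros(d.shape,bool); reg[95:270,265:372]=1
b=C[20:60,250:350].reshape(-1,3); print('bench z',np.nanmedian(C[100:250,220:260,2]),np.nanmedian(C[120:230,375:395,2]),'noise',np.nanstd(C[150:200,385:395,2]))
m=reg&(C[...,2]>.008); P=C[m][:,:2]
r=cv2.minAreaRect((P*1000).astype(np.float32)); print('rect mm',r)
sv=P-P.mean(0); 
# upper-edge fit: points z .012-.03
box=cv2.boxPoints(r)/1000; e=[box[1]-box[0],box[2]-box[1]]; ax=max(e,key=np.linalg.norm); ax=ax*np.sign(ax[0])/np.linalg.norm(ax)
n=np.array([-ax[1],ax[0]]); c=np.array(r[0])/1000+ax*.01; print('tester',c,np.degrees(np.arctan2(ax[1],ax[0])))
X=(C[...,:2]-c)@ax*1000; Y=(C[...,:2]-c)@n*1000; Z=C[...,2]*1000
for row in range(100,266,2):
    print(row,[ (round(float(np.nanmedian(X[row,i-1:i+2]))),round(float(np.nanmedian(Z[row,i-1:i+2])))) for i in (int(316+(row-150)*.11)+k for k in (-14,-4,0,4,14))])
cv2.imwrite('pics/crop2.png',cv2.resize(p[100:265,270:370,::-1],None,fx=3.6,fy=3.6,interpolation=cv2.INTER_CUBIC))
E
```

```text
bench z -0.001465808679049857 -0.0013368364655489406 noise 0.0007289559273794611
rect mm ((509.970703125, 130.51722717285156), (80.13578796386719, 170.2452392578125), 86.46543884277344)
tester [0.51995168 0.12990072] -3.5345635
100 [(-102, -2), (-100, -1), (-100, -1), (-99, -2), (-98, -1)]
102 [(-100, -1), (-98, -1), (-98, -1), (-98, -1), (-96, -1)]
104 [(-98, -2), (-97, -1), (-96, -1), (-96, -1), (-94, 11)]
106 [(-96, -1), (-94, 10), (-94, 10), (-93, 13), (-92, 14)]
108 [(-94, 12), (-92, 13), (-92, 13), (-92, 14), (-90, 14)]
110 [(-92, 14), (-91, 14), (-90, 15), (-90, 15), (-88, 15)]
112 [(-90, 15), (-89, 14), (-88, 15), (-88, 15), (-87, 15)]
114 [(-88, 15), (-87, 14), (-86, 14), (-86, 15), (-85, 15)]
116 [(-86, 14), (-85, 16), (-84, 14), (-84, 15), (-83, 16)]
118 [(-84, 15), (-83, 15), (-82, 14), (-82, 15), (-81, 15)]
120 [(-82, 15), (-81, 14), (-80, 14), (-80, 15), (-79, 14)]
122 [(-80, 15), (-79, 14), (-78, 15), (-78, 14), (-77, 14)]
124 [(-78, 15), (-77, 15), (-76, 15), (-76, 15), (-75, 14)]
126 [(-76, 15), (-75, 15), (-74, 15), (-74, 15), (-73, 14)]
128 [(-74, 14), (-73, 14), (
[... 3199 characters left out ...]
 (40, 34), (40, 36), (40, 37), (41, 38)]
242 [(41, 35), (41, 39), (41, 40), (40, 43), (41, 43)]
244 [(41, 40), (41, 43), (41, 45), (42, 45), (43, 44)]
246 [(42, 44), (43, 45), (43, 45), (43, 46), (45, 44)]
248 [(44, 45), (45, 45), (45, 45), (46, 45), (47, 44)]
250 [(46, 44), (47, 45), (48, 45), (48, 44), (64, 14)]
252 [(48, 44), (63, 15), (64, 15), (64, 16), (66, 15)]
254 [(64, 15), (66, 15), (67, 14), (67, 15), (68, 15)]
256 [(67, 14), (68, 14), (68, 15), (69, 15), (70, 15)]
258 [(69, 14), (70, 15), (72, 13), (72, 14), (73, 14)]
260 [(72, 15), (73, 14), (74, 13), (75, 13), (83, -2)]
262 [(75, 13), (83, -1), (84, -2), (85, -2), (86, -1)]
264 [(85, -2), (86, -1), (87, -2), (87, -2), (89, -2)]
```

View pics/crop2.png

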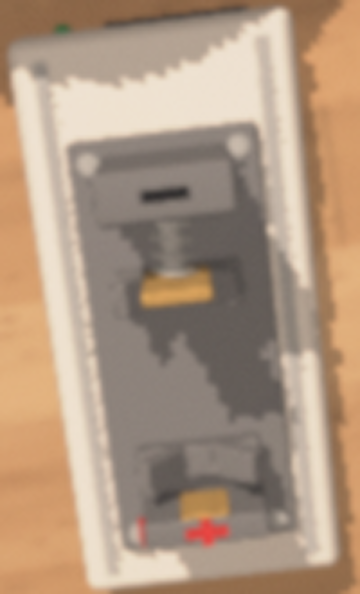

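The crop matches the depth profile. The rect measures 170 x 80 mm as specified. The fixed face is at +40.5 and the sprung face at about −25, so the sled shift is about +5 mm. Now over to the cell.

Emit:
move_arm(travel=[[-0.0096, -0.0382, 0.0015], [-0.0096, -0.0382, 0.0015], [-0.0096, -0.0382, 0.0015], [-0.0096, -0.0382, 0.0015], [-0.0096, -0.0382, 0.0015]], twist=[[0, 0, 0], [0, 0, 0], [0, 0, 0], [0, 0, 0], [0, 0, 0]], fingers=[0, 0, 0, 0, 0])

```text
time: 2.07
ee_pos: [0.5118, -0.0664, 0.1952]
tcp_rot: [-0.0, 0.087, 0.996, 0.0]
force: [1.0, -0.2, 0.1]
finger_gap: 0.0878
grasp_force: 0.0
```

Emit:
move_arm(travel=[[-0.0096, -0.0382, 0.0015], [-0.0096, -0.0382, 0.0015], [-0.0096, -0.0382, 0.0015], [0, 0, 0], [0, 0, 0]], twist=[[0, 0, 0], [0, 0, 0], [0, 0, 0], [0, 0, 0], [0, 0, 0]], fingers=[0, 0, 0, 0, 0])

```text
time: 2.48
ee_pos: [0.5206, -0.1847, 0.1904]
tcp_rot: [-0.0, 0.089, 0.996, 0.0]
force: [-0.6, 0.3, 0.5]
finger_gap: 0.0878
grasp_force: 0.0
```

```bash
python3 - <<'E'
from h import *
from scipy.spatial.transform import Rotation as Q
p,d,K=snap('wrist','w2'); o=sensors.get_obs(); print(o['time'],o['ee_pos'],o['tcp_rot'],o['force'])
v,u=np.mgrid[0:400,0:640]
C=np.stack([(u-K['cx'])/K['fx']*d,-(v-K['cy'])/K['fy']*d,-d],-1)@rot(K).T+K['position']
hsv=cv2.cvtColor(p,cv2.COLOR_RGB2HSV)
m=((hsv[...,0]>98)&(hsv[...,0]<125)&(hsv[...,1]>110)&(d>0)).astype(np.uint8)
n,l,s,c=cv2.connectedComponentsWithStats(m)
for i in range(1,n):
    if s[i,4]>60: P=C[l==i]; print(s[i],np.median(P,0))
# metric window round the cell: everything above rest
w=np.hypot(C[...,0]-.535,C[...,1]+.185)<.06
print('bench',np.median(C[(np.abs(C[...,2])<.004)][:,2]))
mm=w&(C[...,2]>.027)&(d>0); P=C[mm]; r=cv2.minAreaRect((P[:,:2]*1000).astype(np.float32)); print('cell rect',r,'top z',np.percentile(P[:,2],95))
mm=w&(C[...,2]>.001)&(d>0); r=cv2.minAreaRect((C[mm][:,:2]*1000).astype(np.float32)); print('rest rect',r)
q=o['tcp_rot'];R=Q.from_quat([q[1],q[2],q[3],q[0]]).as_matrix(); print(R)
E
```

```text
2.5333 [ 0.52027259 -0.1832881   0.1903597 ] [-5.98791664e-04  8.85994737e-02  9.96066974e-01  5.97698543e-04] [-0.47221229 -0.50285535 -0.98592212]
[ 305  172   26   57 1378] [ 0.53508119 -0.1858273   0.03546122]
[227 189  16  37 547] [ 0.5313472  -0.27205599  0.01618203]
[499 199  13  23  75] [ 0.57750429 -0.01645688  0.04812258]
[513 207  20  13  92] [ 5.76928347e-01 -1.63958762e-04  4.86843196e-02]
[298 277  35  18 488] [ 0.63614628 -0.20685521  0.01579024]
bench -0.0014065240913106458
cell rect ((516.9458618164062, -185.21754455566406), (92.03999328613281, 96.87579345703125), 39.992088317871094) top z 0.29495606089726617
rest rect ((535.1633911132812, -185.0850830078125), (108.73209381103516, 87.84290313720703), 79.86901092529297)
[[-0.98429955  0.17650274 -0.00108696]
 [ 0.1765013   0.98429955  0.0012968 ]
 [ 0.00129878  0.00108459 -0.99999857]]
```

View pics/w2.png

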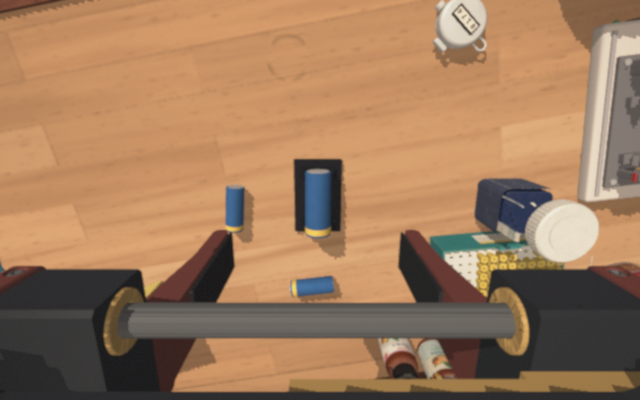

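The cell in the rest is at (318,203), with its yellow nub end down in the image (world +x) and aligned with the tool. The two small lookalikes are at (234,207) and (312,287). The fingers got into my mask, so I limit z and recompute.

```bash
python3 - <<'E'
from h import *
z=np.load('pics/w2.npz'); K={k:z[k] for k in z.files if k not in 'pd'}; p,d=z['p'],z['d']
v,u=np.mgrid[0:400,0:640]
C=np.stack([(u-K['cx'])/K['fx']*d,-(v-K['cy'])/K['fy']*d,-d],-1)@rot(K).T+K['position']
w=(np.hypot(C[...,0]-.535,C[...,1]+.185)<.06)&(C[...,2]<.05)
for lo in (.001,.027,.03):
    P=C[w&(C[...,2]>lo)]; r=cv2.minAreaRect((P[:,:2]*1000).astype(np.float32)); print(lo,r,np.percentile(P[:,2],97))
E
```

```text
0.001 ((536.933349609375, -191.9156036376953), (66.19681549072266, 86.00022888183594), 84.48939514160156) 0.03774729691574092
0.027 ((540.296875, -187.25527954101562), (24.295061111450195, 65.65436553955078), 80.16477966308594) 0.038078017113478226
0.03 ((540.2761840820312, -187.3278045654297), (24.185354232788086, 65.61614227294922), 80.35845184326172) 0.03809970756739399
```

Emit:
move_arm(travel=[[-0.0102, -0.0002, 0.03], [-0.0102, -0.0002, 0.03], [0, 0, 0.04], [0, 0, 0.03], [0, 0, 0]], twist=[[0, 0, 0], [0, 0, 0], [0, 0, 0], [0, 0, 0], [0, 0, 0]], fingers=[0, 0, 0, 0, 0])

```text
time: 2.95
ee_pos: [0.5363, -0.1837, 0.0555]
tcp_rot: [-0.005, 0.087, 0.996, 0.002]
force: [-0.5, 0.8, -0.9]
finger_gap: 0.0879
grasp_force: 0.0
```

Emit:
move_arm(travel=[[0, 0, 0.02], [0, 0, 0.015], [0, 0, 0.006], [0, 0, 0], [0, 0, 0]], twist=[[0, 0, 0], [0, 0, 0], [0, 0, 0], [0, 0, 0], [0, 0, 0]], fingers=[0, 0, 0, 0, 0])

```text
time: 3.37
ee_pos: [0.5413, -0.1878, 0.0209]
tcp_rot: [0.0, 0.088, 0.996, -0.0]
force: [0.5, -1.4, 0.3]
finger_gap: 0.0881
grasp_force: 0.0
```

Emit:
move_arm(travel=[[0, 0, 0.002], [0, 0, 0], [0, 0, 0], [0, 0, 0], [0, 0, 0]], twist=[[0, 0, 0], [0, 0, 0], [0, 0, 0], [0, 0, 0], [0, 0, 0]], fingers=[100, 140, 255, 255, 255], newtons=30)

```text
time: 3.78
ee_pos: [0.5409, -0.1888, 0.0181]
tcp_rot: [0.0, 0.089, 0.996, -0.0]
force: [-0.6, -0.0, 0.8]
finger_gap: 0.0578
grasp_force: 0.0
```

Emit:
move_arm(travel=[[0, 0, 0], [0, 0, 0], [0, 0, 0], [0, 0, 0], [0, 0, 0]], twist=[[0, 0, 0], [0, 0, 0], [0, 0, 0], [0, 0, 0], [0, 0, 0]], fingers=[255, 255, 255, 255, 255])

```text
time: 4.2
ee_pos: [0.5409, -0.187, 0.0177]
tcp_rot: [-0.0, 0.089, 0.996, 0.001]
force: [1.5, 5.1, 2.7]
finger_gap: 0.0254
grasp_force: 30.0
```

Emit:
move_arm(travel=[[0, 0, -0.015], [0, 0, -0.03], [0, 0, -0.04], [0, 0, -0.04], [0, 0, -0.035]], twist=[[0, 0, 0], [0, 0, 0], [0, 0, 0], [0, 0, 0], [0, 0, 0]], fingers=[255, 255, 255, 255, 255])

```text
time: 4.62
ee_pos: [0.5406, -0.1885, 0.1797]
tcp_rot: [0.0, 0.088, 0.996, -0.0]
force: [0.6, 0.9, -2.1]
finger_gap: 0.0252
grasp_force: 30.0
```

```bash
python3 - <<'E'
from h import *
from scipy.spatial.transform import Rotation as Q
p,d,K=snap('wrist','w3'); o=sensors.get_obs(); print(o['time'],o['ee_pos'],o['tcp_rot'],o['force'],o['finger_gap'])
q=o['tcp_rot'];R=Q.from_quat([q[1],q[2],q[3],q[0]]).as_matrix()
v,u=np.mgrid[0:400,0:640]
C=np.stack([(u-K['cx'])/K['fx']*d,-(v-K['cy'])/K['fy']*d,-d],-1)@rot(K).T+K['position']
T=(C-o['ee_pos'])@R*1000
w=(np.abs(T[...,0])<45)&(np.abs(T[...,1])<25)&(np.abs(T[...,2]+7)<30)&(d>0)
hsv=cv2.cvtColor(p,cv2.COLOR_RGB2HSV)
b=w&(hsv[...,0]>98)&(hsv[...,0]<125)&(hsv[...,1]>110); P=T[b]; print('blue',b.sum(),np.percentile(P,[0,1,50,99,100],axis=0))
y=w&(hsv[...,0]>18)&(hsv[...,0]<35)&(hsv[...,1]>120); P=T[y]; print('yel',y.sum(),np.percentile(P,[0,1,50,99,100],axis=0) if y.sum() else '')
# flat-end face points: greyish
P=T[w]; print('all x min/max',np.percentile(P[:,0],[0,.5,1,99,99.5,100]))
vv,uu=np.where(b); print(uu.min(),uu.max(),vv.min(),vv.max())
cv2.imwrite('pics/crop3.png',cv2.resize(p[150:330,210:430,::-1],None,fx=3,fy=3,interpolation=cv2.INTER_CUBIC))
E
```

```text
4.6667 [ 0.54437769 -0.19031253  0.1865378 ] [ 0.0050134   0.08837868  0.9960723  -0.00201196] [ 1.26735444 -0.10739585  3.1250626 ] 0.025941221850336132
blue 4947 [[-12.11855078 -11.57011873 -14.56536089]
 [ -9.33868385 -10.94204592 -13.87530404]
 [ 14.95764304   0.91670025 -11.27974099]
 [ 36.35112877  12.51060165  -4.56343801]
 [ 36.80058035  13.46581223   0.26576913]]
yel 0 
all x min/max [-17.14682634 -11.26617995  -9.91829213  37.10739674  37.18068082
  37.39896173]
289 342 199 301
```

View pics/crop3.png

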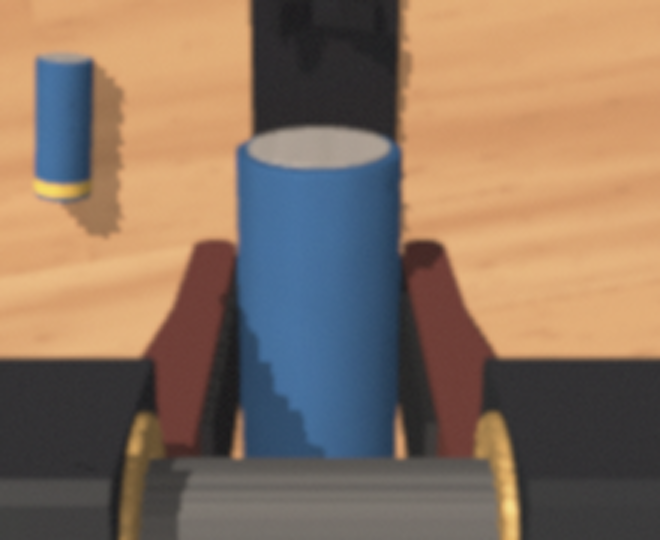

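The cell is firmly held, with its flat end at crop (320,148) facing the robot. The arm was still settling when the state was read, so I recompute in the tool frame with the fixed camera mount.

```bash
python3 - <<'E'
from h import *
z=np.load('pics/w3.npz'); K={k:z[k] for k in z.files if k not in 'pd'}; p,d=z['p'],z['d']
M=np.array([[0,.96377,.26674],[1,0,-.0005],[0,.26674,-.96377]]); t=np.array([73.3,-.35,-152.6])
v,u=np.mgrid[0:400,0:640]
T=1000*np.stack([(u-K['cx'])/K['fx']*d,-(v-K['cy'])/K['fy']*d,-d],-1)@M.T+t
w=(np.abs(T[...,0])<50)&(np.abs(T[...,1])<25)&(np.abs(T[...,2]+7)<30)&(d>0)
hsv=cv2.cvtColor(p,cv2.COLOR_RGB2HSV)
b=w&(hsv[...,0]>98)&(hsv[...,0]<125)&(hsv[...,1]>110); P=T[b]; print(np.percentile(P,[0,1,50,99,100],axis=0))
for a in range(-12,40,6):
    s=b&(np.abs(T[...,0]-a)<3); 
    if s.sum()>20: print(a,'top z',np.percentile(T[s][:,2],3),'ymid',(np.percentile(T[s][:,1],2)+np.percentile(T[s][:,1],98))/2)
f=w&(hsv[...,1]<60)&(v>188)&(v<208)&(u>295)&(u<338); P=T[f]; print('flat face',f.sum(),np.median(P,0),np.percentile(P,[5,95],axis=0))
from bench import sensors; o=sensors.get_obs(); print(o['ee_pos'],o['tcp_rot'])
E
```

```text
[[-16.18713224 -12.77387728 -21.13066389]
 [-13.37039947 -12.13892418 -20.44927996]
 [ 10.92398479  -0.2508269  -17.92430882]
 [ 32.33996653  11.30869902 -11.27878809]
 [ 32.77548608  12.24507733  -6.38931533]]
-12 top z -19.975965476309323 ymid -0.2486246058044701
-6 top z -20.02742709477952 ymid -0.478435400621656
0 top z -20.167740242053025 ymid -0.4823993290595521
6 top z -20.11981798883361 ymid -0.2609053260667338
12 top z -20.14446283938532 ymid -0.43030545388960206
18 top z -20.127378980044263 ymid -0.28990864893931434
24 top z -20.24436166893484 ymid -0.3379719287835332
30 top z -20.248320443922363 ymid -0.42479692540975567
flat face 478 [32.81983192 -0.24545616 -7.94756112] [[ 32.52331897  -8.24364797 -16.2896999 ]
 [ 33.09829201   8.05217202   1.55980995]]
[ 0.54437769 -0.19031253  0.1865378 ] [ 0.0050134   0.08837868  0.9960723  -0.00201196]
```

The cell is centred in the grip (offset +0.3 mm) and level, with its axis 7.1 mm behind the TCP. Now over the tester at height, then align the yaw and raise the nub by 20°.

Emit:
move_arm(travel=[[0.0073, 0.0389, 0], [0.0073, 0.0389, 0], [0.0073, 0.0389, 0], [0.0073, 0.0389, 0], [0.0073, 0.0389, 0]], twist=[[0, 0, 0], [0, 0, 0], [0, 0, 0], [0, 0, 0], [0, 0, 0]], fingers=[255, 255, 255, 255, 255])

```text
time: 5.08
ee_pos: [0.5385, 0.0109, 0.1774]
tcp_rot: [-0.0, 0.089, 0.996, -0.0]
force: [0.5, 0.0, -1.1]
finger_gap: 0.0252
grasp_force: 30.0
```

Emit:
move_arm(travel=[[0.0073, 0.0389, 0], [0.0073, 0.0389, 0], [0.0073, 0.0389, 0], [0, 0, 0], [0, 0, 0]], twist=[[0, 0, 0], [0, 0, 0], [0, 0, 0], [0, 0, -6.6], [0, 0, 0]], fingers=[255, 255, 255, 255, 255])

```text
time: 5.5
ee_pos: [0.5375, 0.1302, 0.1772]
tcp_rot: [-0.0, 0.027, 1.0, -0.0]
force: [-0.6, -0.3, -1.0]
finger_gap: 0.0256
grasp_force: 30.0
```

Emit:
move_arm(travel=[[0, 0, 0], [0, 0, 0], [0, 0, 0], [0, 0, 0], [0, 0, 0]], twist=[[0, -5, 0], [0, -5, 0], [0, -5, 0], [0, -5, 0], [0, 0, 0]], fingers=[255, 255, 255, 255, 255])

```text
time: 5.92
ee_pos: [0.5325, 0.1265, 0.1753]
tcp_rot: [0.172, 0.032, 0.985, -0.006]
force: [-1.8, 0.2, -1.8]
finger_gap: 0.0256
grasp_force: 30.0
```

Emit:
move_arm(travel=[[0, 0, 0], [0, 0, 0], [0, 0, 0], [0, 0, 0], [0, 0, 0]], twist=[[0, 0, 0], [0, 0, 0], [0, 0, 0], [0, 0, 0], [0, 0, 0]], fingers=[255, 255, 255, 255, 255])

```text
time: 6.33
ee_pos: [0.5395, 0.1278, 0.178]
tcp_rot: [0.174, 0.031, 0.984, -0.005]
force: [-0.6, 0.3, -0.7]
finger_gap: 0.0253
grasp_force: 30.0
```

```bash
cat > st.py <<'E'
import sys
from h import *
from scipy.spatial.transform import Rotation as Q
O=np.array([.5200,.1299,0]); a=np.radians(-3.53); B=np.array([[np.cos(a),np.sin(a),0],[-np.sin(a),np.cos(a),0],[0,0,1]])
o=sensors.get_obs(); q=o['tcp_rot']; R=Q.from_quat([q[1],q[2],q[3],q[0]]).as_matrix()
T=B@R; P=B@(o['ee_pos']-O)*1000
n=-T[:,0]; c=P+T@np.array([.3,0,-7.1]); fl=c-32.5*n
th=np.degrees(np.arcsin(n[2])); yaw=np.degrees(np.arctan2(n[1],n[0])); roll=np.degrees(np.arcsin(T[2,1]))
print('t',round(o['time'],2),'tilt %.2f yaw %.2f roll %.2f'%(th,yaw,roll),'flat',fl.round(2),'tcp',P.round(2),'F(tester)',(B@o['force']).round(2),'gap',round(o['finger_gap'],4))
if len(sys.argv)>1:
    t,s,z=map(float,sys.argv[1:4]); r=np.radians(t); C,S=np.cos(r),np.sin(r)
    g=np.array([s+32.8*C+7.1*S,0,z+32.8*S-7.1*C]); print('tool shift mm',(T.T@(g-P)).round(2),'twist y',round(th-t,2))
E
python3 st.py 20 -15 95; python3 st.py 20 -15 48
```

```text
t 6.33 tilt 20.01 yaw -0.08 roll 0.01 flat [-13.68  -0.84 173.4 ] tcp [ 19.57  -0.88 177.95] F(tester) [-0.61  0.25 -0.71] gap 0.0253
tool shift mm [28.08  0.87 73.22] twist y 0.01
t 6.33 tilt 20.01 yaw -0.08 roll 0.01 flat [-13.68  -0.84 173.4 ] tcp [ 19.57  -0.88 177.95] F(tester) [-0.61  0.25 -0.71] gap 0.0253
tool shift mm [ 44.16   0.86 117.38] twist y 0.01
```

Emit:
move_arm(travel=[[0.0088, 0.0002, 0.0234], [0.0088, 0.0002, 0.0234], [0.0088, 0.0002, 0.0234], [0.0088, 0, 0.0234], [0.0052, 0, 0.0142]], twist=[[0, 0, 0], [0, 0, 0], [0, 0, 0], [0, 0, 0], [0, 0, 0]], fingers=[255, 255, 255, 255, 255])

```text
time: 6.75
ee_pos: [0.5365, 0.1284, 0.0602]
tcp_rot: [0.172, 0.031, 0.985, -0.006]
force: [-0.4, 0.1, -2.3]
finger_gap: 0.0253
grasp_force: 30.0
```

Emit:
move_arm(travel=[[0, 0, 0], [0, 0, 0], [0, 0, 0], [0, 0, 0], [0, 0, 0]], twist=[[0, 0, 0], [0, 0, 0], [0, 0, 0], [0, 0, 0], [0, 0, 0]], fingers=[255, 255, 255, 255, 255])

```text
time: 7.17
ee_pos: [0.5382, 0.1288, 0.064]
tcp_rot: [0.175, 0.031, 0.984, -0.005]
force: [-0.3, -0.0, -0.9]
finger_gap: 0.0254
grasp_force: 30.0
```

```bash
python3 st.py 20 -15 44
python3 - <<'E'
from h import *
p,d,K=snap('wrist','w4'); p2,d2,K2=snap('scene','s4')
a=cv2.resize(p[120:320,220:430],None,fx=2.4,fy=2.4,interpolation=cv2.INTER_CUBIC); b=cv2.resize(p2[170:260,250:360],(420,343),interpolation=cv2.INTER_CUBIC)
c=np.zeros((480,800,3),np.uint8); c[:,:504]=a; c[:343,504:]=b[:,62:358]
cv2.imwrite('pics/crop4.png',c[:,:,::-1])
E
python3 st.py
```

```text
t 7.17 tilt 20.15 yaw -0.04 roll 0.03 flat [-14.98   0.07  59.33] tcp [1.826e+01 5.000e-02 6.397e+01] F(tester) [-0.34 -0.03 -0.91] gap 0.0254
tool shift mm [ 5.32 -0.06 14.47] twist y 0.15
t 7.27 tilt 20.11 yaw -0.03 roll 0.02 flat [-1.541e+01 -2.000e-02  5.903e+01] tcp [ 1.783e+01 -3.000e-02  6.364e+01] F(tester) [ 0.7  -0.15 -0.81] gap 0.0256
```

View pics/crop4.png

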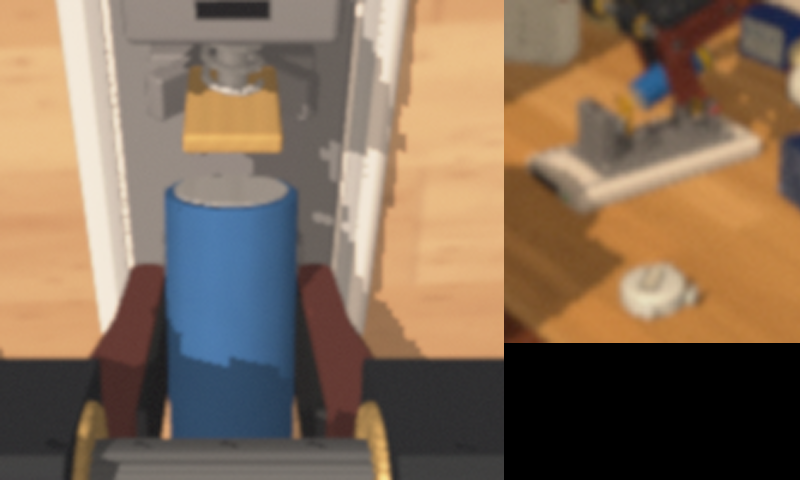

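The wrist view shows the cell and brass plate centred on the same column (232), with the flat end clear in front of the plate. The scene view shows the nub raised over the fixed wall. Now lower straight down.

Emit:
move_arm(travel=[[0.0019, 0, 0.005], [0.0019, 0, 0.005], [0.0014, 0, 0.0039], [0, 0, 0], [0, 0, 0]], twist=[[0, 0, 0], [0, 0, 0], [0, 0, 0], [0, 0, 0], [0, 0, 0]], fingers=[255, 255, 255, 255, 255])

```text
time: 7.68
ee_pos: [0.5364, 0.1285, 0.047]
tcp_rot: [0.173, 0.03, 0.984, -0.006]
force: [0.1, 0.8, -2.6]
finger_gap: 0.025
grasp_force: 30.0
```

Emit:
move_arm(travel=[[0, 0, 0]], twist=[[0, 0, 0]], fingers=[255])

```text
time: 7.77
ee_pos: [0.5368, 0.1286, 0.0474]
tcp_rot: [0.173, 0.031, 0.984, -0.005]
force: [0.3, 0.4, -2.1]
finger_gap: 0.0253
grasp_force: 30.0
```

Emit:
move_arm(travel=[[0, 0, 0]], twist=[[0, 0, 0]], fingers=[255])

```text
time: 7.85
ee_pos: [0.537, 0.1287, 0.0477]
tcp_rot: [0.174, 0.031, 0.984, -0.005]
force: [0.5, 0.1, -0.8]
finger_gap: 0.0252
grasp_force: 30.0
```

```bash
python3 st.py 20 -20 44;python3 st.py 20 -25 44
```

```text
t 7.85 tilt 20.00 yaw -0.02 roll -0.01 flat [-16.19  -0.17  43.13] tcp [17.06 -0.19 47.68] F(tester) [ 0.51  0.18 -0.78] gap 0.0252
tool shift mm [ 3.28  0.18 -2.12] twist y -0.0
t 7.85 tilt 20.00 yaw -0.02 roll -0.01 flat [-16.19  -0.17  43.13] tcp [17.06 -0.19 47.68] F(tester) [ 0.51  0.18 -0.78] gap 0.0252
tool shift mm [ 7.98  0.18 -3.83] twist y -0.0
```

Emit:
move_arm(travel=[[0.0019, 0.0001, -0.0007], [0.0019, 0, -0.0007], [0, 0, 0], [0, 0, 0], [0, 0, 0]], twist=[[0, 0, 0], [0, 0, 0], [0, 0, 0], [0, 0, 0], [0, 0, 0]], fingers=[255, 255, 255, 255, 255])

```text
time: 8.27
ee_pos: [0.533, 0.129, 0.0478]
tcp_rot: [0.174, 0.031, 0.984, -0.005]
force: [0.9, -1.3, -1.2]
finger_gap: 0.0253
grasp_force: 30.0
```

```bash
python3 st.py
```

```text
t 8.27 tilt 20.01 yaw -0.02 roll -0.00 flat [-20.26  -0.07  43.28] tcp [12.99 -0.09 47.83] F(tester) [ 1.03 -1.24 -1.21] gap 0.0253
```

Emit:
move_arm(travel=[[0.0019, 0, -0.0007], [0, 0, 0], [0, 0, 0], [0, 0, 0], [0, 0, 0]], twist=[[0, 0, 0], [0, 0, 0], [0, 0, 0], [0, 0, 0], [0, 0, 0]], fingers=[255, 255, 255, 255, 255])

```text
time: 8.68
ee_pos: [0.5313, 0.1292, 0.0479]
tcp_rot: [0.174, 0.031, 0.984, -0.005]
force: [2.3, -1.0, -0.9]
finger_gap: 0.0255
grasp_force: 30.0
```

```bash
python3 st.py
```

```text
t 8.68 tilt 20.04 yaw -0.03 roll 0.01 flat [-2.191e+01 -2.000e-02  4.331e+01] tcp [ 1.134e+01 -3.000e-02  4.788e+01] F(tester) [ 2.36 -0.86 -0.91] gap 0.0255
```

Emit:
move_arm(travel=[[0.0019, 0, -0.0007], [0, 0, 0], [0, 0, 0], [0, 0, 0], [0, 0, 0]], twist=[[0, 0, 0], [0, 0, 0], [0, 0, 0], [0, 0, 0], [0, 0, 0]], fingers=[255, 255, 255, 255, 255])

```text
time: 9.1
ee_pos: [0.5293, 0.1293, 0.0479]
tcp_rot: [0.174, 0.031, 0.984, -0.005]
force: [3.4, -0.4, -1.2]
finger_gap: 0.0256
grasp_force: 30.0
```

```bash
python3 st.py
```

```text
t 9.1 tilt 20.04 yaw -0.03 roll 0.01 flat [-2.391e+01  1.000e-02  4.336e+01] tcp [ 9.330e+00 -1.000e-02  4.793e+01] F(tester) [ 3.4  -0.2  -1.24] gap 0.0256
```

Emit:
move_arm(travel=[[0.0019, 0, -0.0007], [0, 0, 0], [0, 0, 0]], twist=[[0, 0, 0], [0, 0, 0], [0, 0, 0]], fingers=[255, 255, 255])

```text
time: 9.35
ee_pos: [0.5275, 0.1295, 0.048]
tcp_rot: [0.174, 0.03, 0.984, -0.005]
force: [4.5, -1.7, -1.2]
finger_gap: 0.0254
grasp_force: 30.0
```

Emit:
move_arm(travel=[[0, 0, 0]], twist=[[0, 0, 0]], fingers=[255])

```text
time: 9.43
ee_pos: [0.5275, 0.1295, 0.048]
tcp_rot: [0.174, 0.03, 0.984, -0.005]
force: [5.3, -1.6, -2.2]
finger_gap: 0.0249
grasp_force: 30.0
```

Emit:
move_arm(travel=[[0, 0, 0]], twist=[[0, 0, 0]], fingers=[255])

```text
time: 9.52
ee_pos: [0.5276, 0.1295, 0.048]
tcp_rot: [0.174, 0.03, 0.984, -0.005]
force: [5.6, -0.9, -1.9]
finger_gap: 0.0253
grasp_force: 30.0
```

Emit:
move_arm(travel=[[0, 0, 0]], twist=[[0, 0, 0]], fingers=[255])

```text
time: 9.6
ee_pos: [0.5276, 0.1295, 0.048]
tcp_rot: [0.174, 0.03, 0.984, -0.005]
force: [5.6, -1.1, -2.4]
finger_gap: 0.0253
grasp_force: 30.0
```

```bash
python3 st.py
```

```text
t 9.6 tilt 20.07 yaw -0.02 roll 0.01 flat [-25.67   0.06  43.45] tcp [ 7.58  0.06 48.03] F(tester) [ 5.62 -0.73 -2.36] gap 0.0253
```

Emit:
move_arm(travel=[[0.001, 0, -0.0003], [0, 0, 0], [0, 0, 0]], twist=[[0, 0, 0], [0, 0, 0], [0, 0, 0]], fingers=[255, 255, 255])

```text
time: 9.85
ee_pos: [0.5268, 0.1296, 0.0481]
tcp_rot: [0.174, 0.03, 0.984, -0.005]
force: [5.7, -1.6, -1.7]
finger_gap: 0.0254
grasp_force: 30.0
```

Emit:
move_arm(travel=[[0, 0, 0]], twist=[[0, 0, 0]], fingers=[255])

```text
time: 9.93
ee_pos: [0.5268, 0.1296, 0.0481]
tcp_rot: [0.174, 0.03, 0.984, -0.005]
force: [6.0, -1.8, -2.2]
finger_gap: 0.0258
grasp_force: 30.0
```

Emit:
move_arm(travel=[[0, 0, 0]], twist=[[0, 0, 0]], fingers=[255])

```text
time: 10.02
ee_pos: [0.5268, 0.1296, 0.0481]
tcp_rot: [0.174, 0.03, 0.984, -0.005]
force: [5.5, -1.1, -1.3]
finger_gap: 0.0251
grasp_force: 30.0
```

```bash
python3 st.py
```

```text
t 10.02 tilt 20.10 yaw -0.02 roll 0.02 flat [-26.41   0.09  43.49] tcp [ 6.83  0.08 48.09] F(tester) [ 5.57 -0.8  -1.33] gap 0.0251
```

Emit:
move_arm(travel=[[0.0015, 0, -0.0005], [0, 0, 0], [0, 0, 0]], twist=[[0, 0, 0], [0, 0, 0], [0, 0, 0]], fingers=[255, 255, 255])

```text
time: 10.27
ee_pos: [0.5257, 0.1297, 0.0482]
tcp_rot: [0.175, 0.03, 0.984, -0.005]
force: [7.7, -1.9, -3.1]
finger_gap: 0.0255
grasp_force: 30.0
```

Emit:
move_arm(travel=[[0, 0, 0]], twist=[[0, 0, 0]], fingers=[255])

```text
time: 10.35
ee_pos: [0.5257, 0.1297, 0.0482]
tcp_rot: [0.175, 0.03, 0.984, -0.005]
force: [7.2, -2.4, -4.1]
finger_gap: 0.0254
grasp_force: 30.0
```

Emit:
move_arm(travel=[[0, 0, 0]], twist=[[0, 0, 0]], fingers=[255])

```text
time: 10.43
ee_pos: [0.5257, 0.1297, 0.0482]
tcp_rot: [0.175, 0.03, 0.984, -0.005]
force: [7.3, -1.2, -3.4]
finger_gap: 0.0255
grasp_force: 30.0
```

```bash
python3 st.py; python3 - <<'E'
import numpy as np
def P(t,pl=-32.3,zf=43.6):
    C,S=np.cos(np.radians(t)),np.sin(np.radians(t)); return np.array([pl+20.1*S+32.8*C, zf+32.8*S-7.1*C])
ts=np.arange(20,-.1,-2.5)
for a,b in zip(ts,ts[1:]):
    d=P(b)-P(a); C,S=np.cos(np.radians(a)),np.sin(np.radians(a)); print(a,b,'tool x %.2f z %.2f'%(-C*d[0]-S*d[1],S*d[0]-C*d[1]))
E
```

```text
t 10.43 tilt 20.14 yaw -0.02 roll 0.03 flat [-27.55   0.16  43.57] tcp [ 5.69  0.16 48.2 ] F(tester) [ 7.33 -0.78 -3.45] gap 0.0255
20.0 17.5 tool x 0.85 z 1.24
17.5 15.0 tool x 0.86 z 1.26
15.0 12.5 tool x 0.87 z 1.28
12.5 10.0 tool x 0.88 z 1.30
10.0 7.5 tool x 0.89 z 1.33
7.5 5.0 tool x 0.90 z 1.35
5.0 2.5 tool x 0.90 z 1.37
2.5 0.0 tool x 0.91 z 1.40
```

Emit:
move_arm(travel=[[0.0008, 0, 0.0012], [0.0009, 0, 0.0013], [0, 0, 0], [0, 0, 0]], twist=[[0, 2.5, 0], [0, 2.5, 0], [0, 0, 0], [0, 0, 0]], fingers=[255, 255, 255, 255])

```text
time: 10.77
ee_pos: [0.5257, 0.1299, 0.0454]
tcp_rot: [0.132, 0.031, 0.991, -0.004]
force: [6.6, 0.1, -2.0]
finger_gap: 0.0255
grasp_force: 30.0
```

```bash
python3 st.py
```

```text
t 10.77 tilt 15.18 yaw -0.08 roll 0.06 flat [-27.8    0.4   43.62] tcp [ 5.72  0.36 45.35] F(tester) [ 6.59  0.53 -2.  ] gap 0.0255
```

Emit:
move_arm(travel=[[0.0009, 0, 0.0013], [0.0009, 0, 0.0013], [0, 0, 0], [0, 0, 0]], twist=[[0, 2.5, 0], [0, 2.5, 0], [0, 0, 0], [0, 0, 0]], fingers=[255, 255, 255, 255])

```text
time: 11.1
ee_pos: [0.5248, 0.13, 0.0423]
tcp_rot: [0.089, 0.031, 0.996, -0.002]
force: [6.2, 1.5, -1.7]
finger_gap: 0.0255
grasp_force: 30.0
```

```bash
python3 st.py
```

```text
t 11.1 tilt 10.20 yaw -0.07 roll 0.06 flat [-28.8    0.42  43.5 ] tcp [ 4.74  0.39 42.33] F(tester) [ 6.1   1.86 -1.67] gap 0.0255
```

Emit:
move_arm(travel=[[0.0012, -0.0003, -0.0002], [0, 0, 0], [0, 0, 0]], twist=[[0, 0, 0], [0, 0, 0], [0, 0, 0]], fingers=[255, 255, 255])

```text
time: 11.35
ee_pos: [0.5235, 0.13, 0.0425]
tcp_rot: [0.089, 0.031, 0.996, -0.002]
force: [6.9, 0.2, -3.4]
finger_gap: 0.0254
grasp_force: 30.0
```

```bash
python3 st.py
```

```text
t 11.35 tilt 10.27 yaw -0.05 roll 0.07 flat [-30.02   0.36  43.62] tcp [ 3.52  0.34 42.48] F(tester) [ 6.87  0.6  -3.37] gap 0.0254
```

Emit:
move_arm(travel=[[0.001, 0, 0.0013], [0, 0, 0], [0, 0, 0]], twist=[[0, 2.5, 0], [0, 0, 0], [0, 0, 0]], fingers=[255, 255, 255])

```text
time: 11.6
ee_pos: [0.5231, 0.13, 0.0409]
tcp_rot: [0.068, 0.031, 0.997, -0.001]
force: [7.6, 2.4, -2.6]
finger_gap: 0.0254
grasp_force: 30.0
```

```bash
python3 st.py
```

```text
t 11.6 tilt 7.75 yaw -0.06 roll 0.07 flat [-30.33   0.34  43.49] tcp [ 3.12  0.31 40.88] F(tester) [ 7.39  2.83 -2.55] gap 0.0254
```

Emit:
move_arm(travel=[[0.0009, 0.0002, 0.0013], [0, 0, 0], [0, 0, 0]], twist=[[0, 2.5, 0], [0, 0, 0], [0, 0, 0]], fingers=[255, 255, 255])

```text
time: 11.85
ee_pos: [0.5224, 0.1301, 0.0393]
tcp_rot: [0.046, 0.031, 0.998, -0.001]
force: [7.4, 1.9, -3.6]
finger_gap: 0.0254
grasp_force: 30.0
```

```bash
python3 st.py
```

```text
t 11.85 tilt 5.25 yaw -0.05 roll 0.06 flat [-30.91   0.42  43.41] tcp [ 2.4   0.39 39.35] F(tester) [ 7.25  2.36 -3.56] gap 0.0254
```

Emit:
move_arm(travel=[[0.0009, 0, 0.0013], [0, 0, 0], [0, 0, 0]], twist=[[0, 2.6, 0], [0, 0, 0], [0, 0, 0]], fingers=[255, 255, 255])

```text
time: 12.1
ee_pos: [0.5216, 0.1302, 0.0379]
tcp_rot: [0.023, 0.031, 0.999, -0.0]
force: [7.0, 0.5, -2.7]
finger_gap: 0.0256
grasp_force: 30.0
```

```bash
python3 st.py
```

```text
t 12.1 tilt 2.65 yaw -0.06 roll 0.06 flat [-31.48   0.42  43.43] tcp [ 1.62  0.39 37.85] F(tester) [ 6.91  0.95 -2.74] gap 0.0256
```

Emit:
move_arm(travel=[[0.0006, 0, 0.0013], [0, 0, 0], [0, 0, 0]], twist=[[0, 2.6, 0], [0, 0, 0], [0, 0, 0]], fingers=[255, 255, 255])

```text
time: 12.35
ee_pos: [0.5211, 0.1302, 0.0365]
tcp_rot: [0.0, 0.031, 1.0, 0.001]
force: [7.6, 0.1, -2.0]
finger_gap: 0.0253
grasp_force: 30.0
```

```bash
python3 st.py
```

```text
t 12.35 tilt 0.05 yaw -0.06 roll 0.06 flat [-31.72   0.4   43.52] tcp [ 1.08  0.38 36.45] F(tester) [ 7.56  0.55 -1.95] gap 0.0253
```

Emit:
move_arm(travel=[[-0.001, 0, 0.0003], [-0.001, 0, 0.0002], [-0.0005, 0, 0], [0, 0, 0], [0, 0, 0]], twist=[[0, 0, 0], [0, 0, 0], [0, 0, 0], [0, 0, 0], [0, 0, 0]], fingers=[255, 255, 255, 255, 255])

```text
time: 12.77
ee_pos: [0.5227, 0.1301, 0.0362]
tcp_rot: [0.0, 0.031, 1.0, 0.0]
force: [6.1, 0.6, 1.2]
finger_gap: 0.0254
grasp_force: 30.0
```

```bash
python3 st.py
```

```text
t 12.77 tilt 0.02 yaw -0.05 roll 0.05 flat [-30.12   0.4   43.33] tcp [ 2.69  0.38 36.25] F(tester) [6.1  0.97 1.21] gap 0.0254
```

Emit:
move_arm(travel=[[-0.0012, 0, 0], [0, 0, 0], [0, 0, 0]], twist=[[0, 0, 0], [0, 0, 0], [0, 0, 0]], fingers=[255, 255, 255])

```text
time: 13.02
ee_pos: [0.5235, 0.1301, 0.0362]
tcp_rot: [-0.0, 0.031, 1.0, 0.0]
force: [4.9, 0.9, 1.0]
finger_gap: 0.0257
grasp_force: 30.0
```

```bash
python3 st.py
```

```text
t 13.02 tilt -0.02 yaw -0.04 roll 0.05 flat [-29.33   0.4   43.3 ] tcp [ 3.46  0.39 36.19] F(tester) [4.84 1.21 1.  ] gap 0.0257
```

Emit:
move_arm(travel=[[0, 0, 0], [0, 0, 0], [0, 0, 0], [0, 0, 0], [0, 0, 0]], twist=[[0, 0, 0], [0, 0, 0], [0, 0, 0], [0, 0, 0], [0, 0, 0]], fingers=[175, 165, 150, 120, 100])

```text
time: 13.43
ee_pos: [0.521, 0.1295, 0.0354]
tcp_rot: [-0.003, 0.031, 1.0, -0.0]
force: [1.2, 0.2, 0.2]
finger_gap: 0.0461
grasp_force: 0.0
```

```bash
python3 st.py
```

```text
t 13.43 tilt -0.29 yaw -0.02 roll -0.02 flat [-31.75  -0.32  42.66] tcp [ 1.01 -0.33 35.39] F(tester) [1.21 0.3  0.17] gap 0.0461
```

Released. Lift clear and check.

Emit:
move_arm(travel=[[0, 0, 0], [0, 0, -0.01], [0, 0, -0.03], [0, 0, -0.04], [0, 0, -0.04]], twist=[[0, 0, 0], [0, 0, 0], [0, 0, 0], [0, 0, 0], [0, 0, 0]], fingers=[80, 80, 80, 80, 80])

```text
time: 13.85
ee_pos: [0.5211, 0.1294, 0.1569]
tcp_rot: [-0.003, 0.031, 1.0, -0.0]
force: [1.4, 0.5, 0.3]
finger_gap: 0.0603
grasp_force: 0.0
```

Emit:
move_arm(travel=[[0, 0, -0.03], [0, 0, 0], [0, 0, 0], [0, 0, 0], [0, 0, 0]], twist=[[0, 0, 0], [0, 0, 0], [0, 0, 0], [0, 0, 0], [0, 0, 0]], fingers=[0, 0, 0, 0, 0])

```text
time: 14.27
ee_pos: [0.5211, 0.1294, 0.1844]
tcp_rot: [-0.003, 0.031, 1.0, -0.0]
force: [-0.5, -0.7, 0.1]
finger_gap: 0.0872
grasp_force: 0.0
```

```bash
python3 - <<'E'
from h import *
p,d,K=snap('wrist','w5')
v,u=np.mgrid[0:400,0:640]
C=np.stack([(u-K['cx'])/K['fx']*d,-(v-K['cy'])/K['fy']*d,-d],-1)@rot(K).T+K['position']
a=np.radians(-3.53); B=np.array([[np.cos(a),np.sin(a),0],[-np.sin(a),np.cos(a),0],[0,0,1]])
T=(C-[.52,.1299,0])@B.T*1000
hsv=cv2.cvtColor(p,cv2.COLOR_RGB2HSV)
b=(hsv[...,0]>98)&(hsv[...,0]<125)&(hsv[...,1]>110)&(np.abs(T[...,0])<60)&(np.abs(T[...,1])<30)&(T[...,2]<80)
P=T[b]; print(np.percentile(P,[1,50,99],axis=0))
r=cv2.minAreaRect(P[:,:2].astype(np.float32)); print(r)
for s in range(-25,35,8):
    m=b&(np.abs(T[...,0]-s)<4)
    if m.sum()>10: print(s,'axis z',np.percentile(T[m][:,2],95)-13+1.4)
cv2.imwrite('pics/crop5.png',cv2.resize(p[60:300,220:420,::-1],None,fx=2.4,fy=2.4,interpolation=cv2.INTER_CUBIC))
E
```

```text
[[-25.44329027 -10.91619168  48.509553  ]
 [ -0.69463641   0.48386926  54.32965702]
 [ 26.194817    11.45894781  56.92351389]]
((-0.05859565734863281, 0.3015708923339844), (22.94084358215332, 54.01805114746094), 89.54411315917969)
-25 axis z 44.93665591929075
-17 axis z 44.82403678991565
-9 axis z 44.75010916848424
-1 axis z 44.68825381385655
7 axis z 44.64152014912295
15 axis z 44.61287558681194
23 axis z 44.790331507159635
```

View pics/crop5.png

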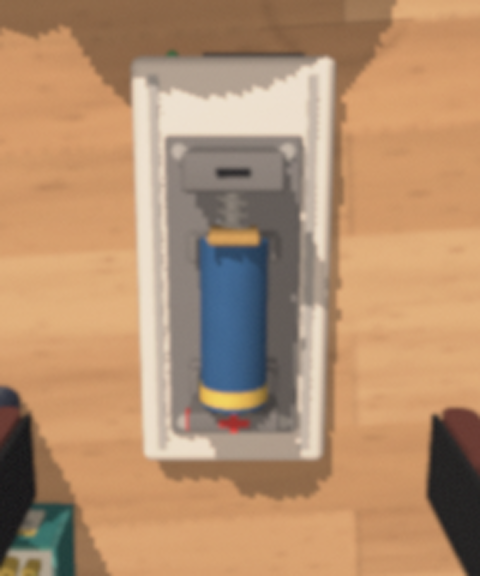

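The picture shows the cell lying level in the bay in line with it, its flat end on the brass (235,237) and the yellow nub end in front of the red mark (233,410). A quick check of the height bias against the tester's known surfaces follows.

```bash
python3 - <<'E'
from h import *
z=np.load('pics/w5.npz'); K={k:z[k] for k in z.files if k not in 'pd'}; d=z['d']
v,u=np.mgrid[0:400,0:640]
C=np.stack([(u-K['cx'])/K['fx']*d,-(v-K['cy'])/K['fy']*d,-d],-1)@rot(K).T+K['position']
a=np.radians(-3.53); B=np.array([[np.cos(a),np.sin(a),0],[-np.sin(a),np.cos(a),0],[0,0,1]])
T=(C-[.52,.1299,0])@B.T*1000
def q(n,x0,x1,y0,y1):
    m=(T[...,0]>x0)&(T[...,0]<x1)&(T[...,1]>y0)&(T[...,1]<y1)&(T[...,2]<90)&(d>0); print(n,m.sum(),np.median(T[m][:,2]))
q('sled(21)',-8,14,18,25);q('sled(21)',-8,14,-25,-18);q('tester(16)',-90,-70,-30,30);q('bench',-60,60,-70,-50);q('wall(46)',43,47,-10,10);q('housing(63)',-58,-50,-15,15);q('cell top(56)',-20,20,-1.5,1.5)
E
python3 st.py
```

```text
sled(21) 155 19.55187056897917
sled(21) 157 19.607462081076555
tester(16) 1405 14.744352176610299
bench 2168 -1.5041697492377548
wall(46) 89 44.797906720016826
housing(63) 359 61.717053703184476
cell top(56) 175 55.61129671118658
t 14.32 tilt -0.39 yaw -0.03 roll -0.04 flat [-31.64  -0.43 191.44] tcp [  1.11  -0.45 184.12] F(tester) [-0.48 -0.5  -0.25] gap 0.0876
```

The known surfaces read 1.3 mm low, so the cell axis is at about 43.5–44 mm, level, 0.3 mm off the middle line and yawed by less than 0.5°. All of this is within limits, so I hand in.

```bash
python3 -c "
from bench import manip; print(manip.job_done())"
```

```text
the job is handed in; nothing more can be done
None
```

The cell is loaded in the tester's bay, lying level between the contacts with its nub at the fixed contact; it is released and the job is handed in, but no verdict came back.

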